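Hook and lock a drip shelf on the slotted upright

ROBOT

A 6-joint arm with a two-finger parallel gripper is mounted at the origin on the work surface. World frame = base frame: x ahead of the robot, y to its left, z up, the work surface at z = 0. Lengths are in m, angles in rad, forces in N, time in s.
With the tool pointing down it reaches from about 0.35 to 0.85 m from the base axis. Payload 8.1 kg.
Tool frame: the origin (TCP) lies on the centre line of the jaws, within the pads' length; the fingertips stand 14 mm ahead of it and the grasp point (between the pads) lies 5 mm behind it; x points along the fingers, y is the direction in which the jaws open and shut, and the axes are right-handed (so a half turn about x gives the same grasp; the last joint's range is limited). The gripper opens to 93 mm and grips with 3 to 60 N. Pads are 15 mm wide; open, the fingers measure 128 mm over their backs; the gripper's body (75 mm by 188 mm) begins 65 mm behind the grasp point.
Start: joints at [1.259, 0.13, 1.488, -0, 1.523, -0.085], TCP at [0.135, 0.585, 0.195] pointing down, gripper open.
Joint ranges: [-2.96, 2.96], [-0.89, 2.26], [0.02, 2.5], [-1.34, 4.48], [0, 2.73], [-2.66, 2.66]. Speed limits (rad/s): [2.39, 2.39, 2.79, 3.14, 3.14, 3.14].

INTERFACE

Orientations are given as a rotation vector (axis times angle).
In Python, from cell import arm, eyes, models gives the robot as it stands. The module is installed in compiled form; this text tells all that it offers.
- The arm moves only by the shell command python3 -m handwheel 'ROWS' [FORCE]. ROWS is JSON, a list of rows, each an object with "hand": the gripper's target within -1 to 1 (shut at 1, half-way at 0, fully open at -1); "translation": the shift along the tool's x, y, z in mm, a list of three; "twist": the turn about the tool's x in rad. In form: [{"hand": hand, "translation": [tx, ty, tz], "twist": twist}, ...]. A call has exactly 10 rows; each row is the pose to reach, as a shift and turn from the pose commanded when the call began, along the tool's axes at that moment; what a row does not reach only later rows make up. A row lasts 1/8 s, in which the tool goes at most 62.5 mm and 10.7 degrees, less where a joint would pass 70% of its speed; a pose out of reach is approached as far as the arm can. A call with a gripper value outside its range is refused whole. The fingers move at their own pace and stop on an object; FORCE is the grip in N (left out, the last holds). Time passes only in rows, so rows that repeat a pose let the fingers close, or fill a call up. It gives the time, the measured TCP pose, the force and the opening at its end, in the units of the state.
- arm.observe(): the state, without advancing time (a new reading comes with each control period).
- eyes.capture(name): name is "side" or "top" or "wrist"; returns a dict with "img" (480x640x3 uint8, blue, green, red), "fx", "fy", "cx", "cy" (pixels), "extrinsics" (4x4, takes a point from world to camera coordinates); the wrist camera has in their place "T_tool_cam" (4x4, takes a point from camera to tool coordinates, whose origin is the TCP and whose axes are the tool frame's). Camera axes: x right, y down, z forward; pixel columns grow to the right and rows downward; lengths in m; the calibration is good to about 2 mm. The wrist camera is an equidistant fisheye: a pixel r from the principal point sees the ray r / f radians off the axis. A picture is of the moment at which its call begins: read the wrist's pose just before it. There is no depth.
- arm.finish_job(): hands the job in, once; it reports no verdict.
Trained networks look in the newest picture that a camera, given by its name, has taken for a name from the list of things; names that differ only in an ending like _2 or _b are one class to them, and where a whole thing is asked for, a point or a joint stands for the part that bears it (a point fixed in the world has none). Each returns a list of dicts, best first, with "conf" (0 to 1); they miss things now and then, are a little off and sometimes report something else, mostly with a low value. They report only what shows in the picture. A call takes as long as a camera call.
- models.search_frame(camera, name): "centre" ([x, y, z] in m, in world coordinates, good to about 4 mm: the middle of the surface that is visible of it).
- models.outline_of(camera, name): "mask" (480x640 bool, what is visible of it).
- models.spot_point(camera, name): "centre" ([x, y, z] in m, in world coordinates, good to about 4 mm: a listed point, or the origin of a listed thing).
The state is a dict: "t": time; "joint_pos": joint angles; "dq": joint speeds; "effort": joint torques, N m; "eef_pos": TCP position; "tcp_rot": TCP orientation; "contact_force": force on the tool from outside, world axes, zero at the start; "moment": the same for the moment, N m; "grip_width": finger opening in m.
Only numpy, scipy, OpenCV 4.12 (cv2) and the standard library are available. Lean on these libraries where they do the work, as an engineer would, in place of code of your own. Each camera call takes 0.05 s, during which the arm holds its last target. There are 200 camera calls.

TASK

Hang the small drip shelf on the slotted upright beside the resin printer's vat: hook its two hooks into the top pair of slots, then press it down until it is fully home and the red catch has sprung out over its back plate, and let go. Feel for the slots gently, never force the shelf or your hand against the upright, and leave the bottle, cup, jar and printed figure where they are.

Things in the scene. Friction and masses are not known exactly. Their poses are not given: they have to be found in the camera images.
- shelf: Loose steel drip shelf (L-bracket), 0.22-0.45 kg, flat on the table. Origin: underside, middle of the foot of the back plate's rear face; x points out of that face (hooking direction), z up. Back plate x -5 to 0, 76 wide, 70 high. Floor plate x -105 to 0, 90 wide, 6 thick, front lip 15 high. All mm.
- shelf_grip (a point): Grip point in the shelf's orange rib, at x -40, z 45 of the shelf, near its centre of mass. The rib is 14 wide (y -7 to 7), x -84 to -4, floor plate up to z 61: pinch it across its width from above; both sides of it are free.
- shelf_hooks (a point): Midway between the shelf's two hooks, at x 0, z 50 of the shelf. Hooks at y -22 and +22, each 12 wide: a tab from the rear face to x 12, z 50 to 58 of the shelf, with a lip at its end (x 6.5 to 12) hanging down to z 38.
- upright: Fixed slotted upright: dark foot plate 120 x 150 x 14 and a grey sheet-steel column 85 wide, 35 deep, top at z 190 (red thumb piece to 202). Origin: on the table below the middle of the front face of a centred column; x points into the column, z up; the front face is x 0, the sheet 5 thick, hollow 27 behind it.
- slots (a point): Middle of the lower edges of the top pair of slots, in the front face of a CENTRED column, z 150; axes as the upright's. Slots at y -22 and +22, 15 wide, 26 high (two more pairs 40 and 80 lower). The column is really clamped up to 12 mm off centre along y, either way; no pose shows it, and a hook has only 1.5 mm play each side: feel (or look) for the slots.
- dock (a point): Where the shelf's origin sits when fully home on a centred column (else shifted along y with the column); axes as the upright's, z 100. Hooks enter 12 to 18 higher (15 is best). A hook that misses stops with the rear face 12 mm off the column; one that enters lets it come on to the catch (6 mm off), then to the face. Then down, till the tabs stop hard on the slots' lower edges.
- catch (a joint): Red spring catch in the column's middle: nose 18 wide, z 172 to 180 of the upright, 6 mm out of the face. 0 = out, grows (m) as pushed in, 0.006 = flush. The shelf's back plate pushes it in (4 N, 7 N when flush); its friction resists the way down (press with 5 to 20 N in all). With the shelf home it springs out over the back plate's top edge (2 mm play) and reads 0.
- resin: Bystander: black resin bottle, 66 diameter, 170 high, origin at its foot.
- cup: Bystander: open blue cup, 70 diameter, 75 high, origin at its foot.
- figure: Bystander: small orange printed figure, 44 diameter, 70 high, origin at its foot.
- jar: Bystander: amber jar, 60 diameter, 70 high, origin at its foot.

How it is judged:
By the outcome, as a careful person would: the job done as asked, in the order asked, and still so for the second after the job is handed in, with the robot touching nothing.
It also fails if it takes over 72 s, if anything falls off the work surface, if the arm or the gripper's body presses on something with over 40 N, if the wrist force passes 120 N, or if a joint passes its speed limit or range.

## Working session

There is one attempt and no reset: what is moved stays moved. The work goes in short steps, Python scripts to look and compute and a shell command to move; the robot and the scene stay as the last step left them, time stands still between calls to the robot, and variables do not carry over. Pictures are saved under pics/ and viewed, about 8 in all and at most 12, crops included, and the job is handed in when it is done.

```bash
mkdir -p pics
cat > h.py <<'E'
import numpy as np, cv2
from cell import arm, eyes, models
from scipy.spatial.transform import Rotation as R
E
python3 - <<'E'
from h import *
s=arm.observe(); print({k:np.round(v,3).tolist() for k,v in s.items()}); print(np.round(R.from_rotvec(s['tcp_rot']).as_matrix(),3))
for c in ['side','top']:
    d=eyes.capture(c); cv2.imwrite(f'pics/{c}0.png',d['img']); print(c,np.round(np.linalg.inv(d['extrinsics']),3).tolist(),d['fx'])
    for n in ['shelf','shelf_grip','shelf_hooks','upright','slots','dock','catch','resin','cup','figure','jar']:
        r=models.spot_point(c,n); print(n,[(np.round(x['centre'],3).tolist(),round(x['conf'],2)) for x in r[:2]])
E
```

```text
{'t': 0.0, 'joint_pos': [1.259, 0.131, 1.489, 0.0, 1.523, -0.085], 'dq': [0.001, -0.001, 0.0, 0.0, -0.0, 0.001], 'effort': [-0.001, -55.987, -49.173, 0.076, 0.036, -0.0], 'eef_pos': [0.135, 0.584, 0.194], 'tcp_rot': [0.177, 1.564, -0.18], 'contact_force': [0.321, 0.47, 0.191], 'moment': [0.024, 0.036, -0.056], 'grip_width': 0.093}
[[-0.001  0.225  0.974]
 [-0.002  0.974 -0.225]
 [-1.    -0.002 -0.   ]]
side [[-0.997, -0.056, 0.057, 0.469], [-0.078, 0.557, -0.827, 0.806], [0.014, -0.829, -0.559, 0.647], [0.0, 0.0, 0.0, 1.0]] 456.67579302884866
shelf [([0.537, -0.078, 0.001], 0.83)]
shelf_grip [([0.545, -0.117, 0.045], 0.94)]
shelf_hooks [([0.535, -0.078, 0.049], 0.57)]
upright [([0.543, -0.114, 0.048], 0.7), ([0.589, 0.207, 0.001], 0.64)]
slots [([0.59, 0.201, 0.149], 0.59)]
dock [([0.586, 0.2, 0.099], 0.83)]Traceback (most recent call last):
  File "<stdin>", line 6, in <module>
ValueError: it knows: cup, dock, figure, jar, resin, shelf, shelf_grip, shelf_hooks, slots, upright
```

Run:
```python
from h import *
for c in ['side','top']:
    d=eyes.capture(c); cv2.imwrite(f'pics/{c}0.png',d['img']); print(c,np.round(np.linalg.inv(d['extrinsics']),3).tolist(),d['fx'])
    for n in ['shelf','shelf_grip','shelf_hooks','upright','slots','dock','resin','cup','figure','jar']:
        r=models.spot_point(c,n); print(n,[(np.round(x['centre'],3).tolist(),round(x['conf'],2)) for x in r[:2]])
a=cv2.imread('pics/side0.png');b=cv2.imread('pics/top0.png')
cv2.imwrite('pics/both.png',cv2.resize(np.vstack([a,b]),None,fx=.62,fy=.62,interpolation=cv2.INTER_AREA))
```

```text
side [[-0.997, -0.056, 0.057, 0.469], [-0.078, 0.557, -0.827, 0.806], [0.014, -0.829, -0.559, 0.647], [0.0, 0.0, 0.0, 1.0]] 456.67579302884866
shelf [([0.534, -0.075, 0.0], 0.98), ([0.748, -0.197, -0.002], 0.44)]
shelf_grip [([0.546, -0.118, 0.047], 0.86)]
shelf_hooks [([0.532, -0.078, 0.047], 0.79)]
upright [([0.587, 0.207, 0.002], 0.9)]
slots [([0.589, 0.201, 0.148], 0.58)]
dock [([0.587, 0.203, 0.098], 0.84)]
resin [([0.731, -0.007, 0.0], 0.73)]
cup [([0.312, 0.22, 0.001], 0.71)]
figure [([0.729, 0.08, -0.004], 0.72)]
jar [([0.747, -0.202, 0.001], 0.83)]
top [[0.021, -0.988, 0.151, 0.403], [-1.0, -0.02, 0.008, 0.013], [-0.004, -0.151, -0.988, 0.946], [0.0, 0.0, 0.0, 1.0]] 476.1915692364852
shelf [([0.537, -0.077, -0.0], 0.76)]
shelf_grip [([0.546, -0.118, 0.044], 0.71)]
shelf_hooks [([0.536, -0.081, 0.05], 0.84)]
upright [([0.584, 0.204, 0.002], 0.56)]
slots [([0.589, 0.202, 0.15], 0.56)]
dock [([0.593, 0.201, 0.101], 0.95)]
resin [([0.731, -0.011, 0.0], 0.57)]
cup [([0.311, 0.221, 0.005], 0.81), ([0.587, 0.198, 0.103], 0.58)]
figure [([0.729, 0.081, -0.001], 0.78)]
jar [([0.745, -0.199, 0.001], 0.62), ([0.546, -0.119, 0.045], 0.21)]
```

View pics/both.png

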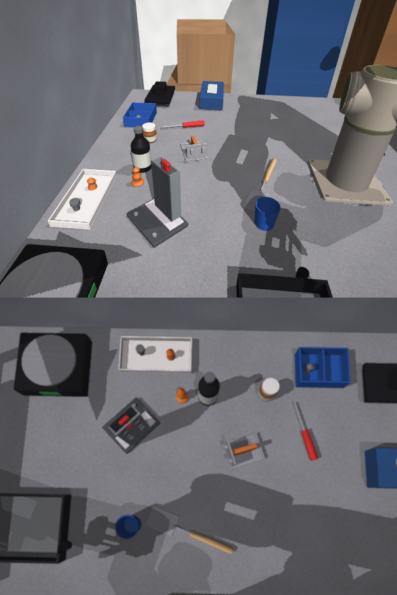

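The composite shows the side view (top) and top view (bottom). The shelf lies mid-table with its orange rib up, the upright is left of it with the bottle and figure behind, and the cup is nearer the robot. I need yaws, so I'll zoom in.

Run:
```python
from h import *
b=cv2.imread('pics/top0.png'); a=cv2.imread('pics/side0.png')
c1=cv2.resize(b[150:260,155:265],(400,400),interpolation=cv2.INTER_CUBIC)
c2=cv2.resize(b[195:275,350:450],(400,320),interpolation=cv2.INTER_CUBIC)
c3=cv2.resize(a[240:400,195:310],(400,556),interpolation=cv2.INTER_CUBIC)
out=np.zeros((600,800,3),np.uint8); out[:400,:400]=c1; out[:320,400:]=c2
c3=cv2.resize(c3,(200,278));out[320:598,400:600]=c3
cv2.imwrite('pics/crop.png',out)
```

```text
(no output)
```

View pics/crop.png

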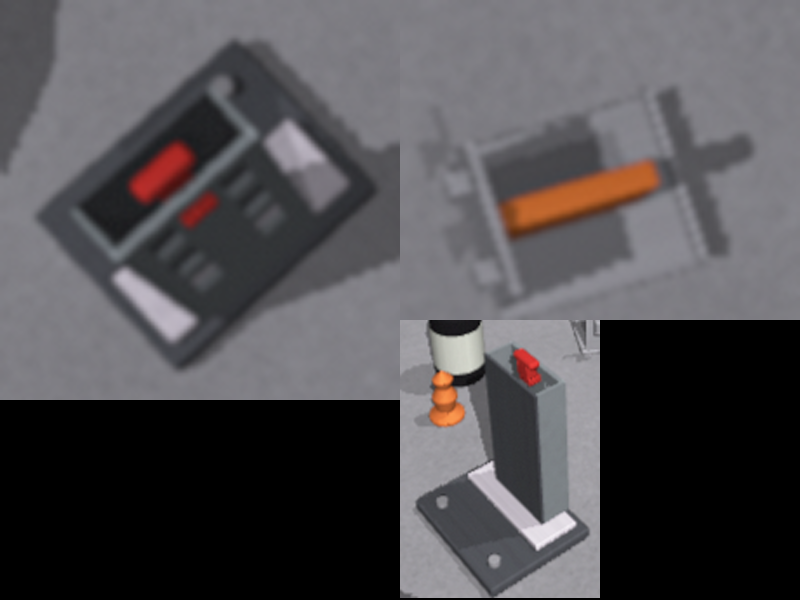

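```bash
cat >> h.py <<'E'
def top2w(d,uv,z):
    T=np.linalg.inv(d['extrinsics']); r=T[:3,:3]@np.array([(uv[0]-d['cx'])/d['fx'],(uv[1]-d['cy'])/d['fy'],1]); o=T[:3,3]
    return o+r*(z-o[2])/r[2]
E
python3 - <<'E'
from h import *
d=eyes.capture('top')
f=lambda x,y,z:top2w(d,(155+(x+.5)/400*110-.5,150+(y+.5)/400*110-.5),z)
g=lambda x,y,z:top2w(d,(350+x/4,195+y/4),z)
A,B,C,D=[f(*p,.014) for p in [(235,40),(377,188),(180,370),(38,218)]]
ang=lambda v:np.degrees(np.arctan2(v[1],v[0]))
print('foot',np.round([A,B,C,D],4)[:,:2].tolist(),[np.round(np.linalg.norm(p-q),4) for p,q in [(A,B),(B,C),(C,D),(D,A)]],[ang(q-p) for p,q in [(A,B),(B,C),(C,D),(D,A)]],'c',(A+B+C+D)/4)
P,Q=f(115,260,.19),f(258,132,.19); print('col front top',P,Q,np.linalg.norm(P-Q),ang(Q-P))
# yaw & slots via networks averages
r1,r2=g(509,220,.061),g(657,175,.061); print('rib',r1,r2,np.linalg.norm(r2-r1),ang(r1-r2))
# orange mask rib
im=d['img'][195:275,350:450].astype(int); m=(im[...,2]>140)&(im[...,0]<80)
ys,xs=np.nonzero(m); w=np.array([top2w(d,(350+x,195+y),.061)[:2] for x,y in zip(xs,ys)]); c,sz,a=cv2.minAreaRect(w.astype(np.float32)); print(c,sz,a)
u,s,v=np.linalg.svd(w-w.mean(0)); print(ang(v[0]),w.mean(0))
# red catch
im=d['img'][150:260,155:265].astype(int); m=(im[...,2]>110)&(im[...,1]<60)
n,l,st,ce=cv2.connectedComponentsWithStats(m.astype(np.uint8)); print(st[1:],ce[1:])
for i in range(1,n):
    uv=ce[i]+[155,150]; print(top2w(d,uv,.176),top2w(d,uv,.202))
E
```

```text
foot [[0.7193, 0.2308], [0.6358, 0.1477], [0.5321, 0.2508], [0.6151, 0.3342]] [np.float64(0.1178), np.float64(0.1462), np.float64(0.1177), np.float64(0.1468)] [np.float64(-135.16095694058987), np.float64(135.16958042074563), np.float64(45.09091075979639), np.float64(-44.76893442132689)] c [0.62559334 0.24089008 0.014     ]
col front top [0.55663744 0.23772254 0.19      ] [0.61670606 0.17694056 0.19      ] 0.08545576767397015 -45.3382002508931
rib [ 0.53850034 -0.27352521  0.061     ] [ 0.56129736 -0.34362148  0.061     ] 0.07371018068080282 108.01579601227988
(0.5491095185279846, -0.12130078673362732) (0.013387235812842846, 0.0695052444934845) 17.932636260986328
-72.40090617934885 [ 0.54876839 -0.12070216]
[[ 36  40  17  15 129]
 [ 51  54   8   8  27]] [[43.80620155 46.89922481]
 [54.14814815 57.40740741]]
[0.60098957 0.22361521 0.176     ] [0.59430787 0.21649007 0.202     ]
[0.5834292 0.2053832 0.176    ] [0.5773407  0.19887395 0.202     ]
```

```bash
python3 -m handwheel '[{"hand":-1,"translation":[0,-30,29],"twist":0.1},{"hand":-1,"translation":[0,-70,66],"twist":0.2},{"hand":-1,"translation":[0,-112,106],"twist":0.35},{"hand":-1,"translation":[0,-154,146],"twist":0.5},{"hand":-1,"translation":[0,-196,186],"twist":0.65},{"hand":-1,"translation":[0,-238,226],"twist":0.8},{"hand":-1,"translation":[0,-280,266],"twist":0.95},{"hand":-1,"translation":[0,-322,306],"twist":1.035},{"hand":-1,"translation":[0,-364,346],"twist":1.035},{"hand":-1,"translation":[0,-400,380],"twist":1.035}]' 20
cat >> h.py <<'E'
def go(tgt,yaw=None):
    s=arm.observe(); M=R.from_rotvec(s['tcp_rot']).as_matrix(); y=np.degrees(np.arctan2(M[1,1],M[0,1]))
    print('t',round(s['t'],2),'tcp',np.round(s['eef_pos'],4),'yaw',round(y,2),'down',np.round(M[:,0],3),'F',np.round(s['contact_force'],1),'w',round(s['grip_width'],4))
    if tgt is not None: print('shift mm',np.round(M.T@(np.array(tgt)-s['eef_pos'])*1000,1),'twist',None if yaw is None else round(np.radians(y-yaw),3))
E
python3 -c "
from h import *; go([.547,-.117,.15],17.7)"
```

```text
t: 2.75
eef_pos: [0.4161, 0.1075, 0.1957]
tcp_rot: [0.98, 1.338, -0.978]
contact_force: [0.2, 1.3, 0.5]
grip_width: 0.0927
t 2.75 tcp [0.4161 0.1075 0.1957] yaw 17.66 down [ 0.001  0.    -1.   ] F [0.2 1.3 0.5] w 0.0927
shift mm [ 45.8  56.6 253.6] twist -0.001
```

```bash
python3 -m handwheel '[{"hand":-1,"translation":[5,8,35],"twist":0},{"hand":-1,"translation":[12,18,80],"twist":0},{"hand":-1,"translation":[20,30,130],"twist":0},{"hand":-1,"translation":[30,40,180],"twist":0},{"hand":-1,"translation":[40,50,220],"twist":0},{"hand":-1,"translation":[46,56,245],"twist":0},{"hand":-1,"translation":[46,57,254],"twist":0},{"hand":-1,"translation":[46,57,254],"twist":0},{"hand":-1,"translation":[46,57,254],"twist":0},{"hand":-1,"translation":[46,57,254],"twist":0}]'
python3 - <<'E'
from h import *
go([.547,-.117,.043],17.7)
s=arm.observe(); d=eyes.capture('wrist'); cv2.imwrite('pics/wr1.png',d['img']); print(np.round(d['T_tool_cam'],3).tolist(),d['fx'])
for n in ['shelf','shelf_grip','shelf_hooks']:
    print(n,[(np.round(x['centre'],4).tolist(),round(x['conf'],2)) for x in models.spot_point('wrist',n)[:2]])
E
```

```text
t: 4.0
eef_pos: [0.5467, -0.1144, 0.1498]
tcp_rot: [0.978, 1.339, -0.977]
contact_force: [0.5, 0.3, -0.1]
grip_width: 0.0933
t 4.0 tcp [ 0.5467 -0.1144  0.1498] yaw 17.76 down [ 0.001 -0.    -1.   ] F [ 0.5  0.3 -0.1] w 0.0933
shift mm [106.8  -0.6   2.6] twist 0.001
[[0.0, -0.28, 0.96, -0.19], [1.0, -0.001, -0.001, 0.0], [0.001, 0.96, 0.28, -0.078], [0.0, 0.0, 0.0, 1.0]] 371.64829954431775
shelf [([0.5384, -0.0762, -0.0016], 0.66)]
shelf_grip [([0.5494, -0.1172, 0.0438], 0.59)]
shelf_hooks [([0.539, -0.0757, 0.0543], 0.65)]
```

View pics/wr1.png

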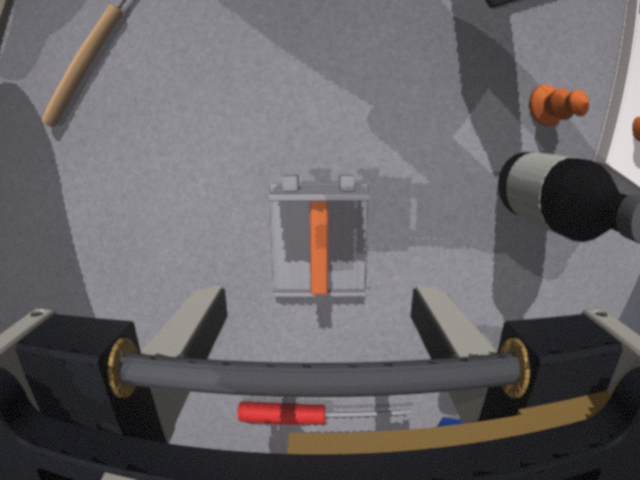

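The wrist picture shows the shelf centred at about (319,245), its rib vertical between the open jaws and its hooks at the top (y≈182). Alignment is good, so I descend and grip.

```bash
python3 -m handwheel '[{"hand":-1,"translation":[25,0,3],"twist":0},{"hand":-1,"translation":[60,0,3],"twist":0},{"hand":-1,"translation":[90,0,3],"twist":0},{"hand":-1,"translation":[105,0,3],"twist":0},{"hand":-1,"translation":[107,0,3],"twist":0},{"hand":-1,"translation":[107,0,3],"twist":0},{"hand":1,"translation":[107,0,3],"twist":0},{"hand":1,"translation":[107,0,3],"twist":0},{"hand":1,"translation":[107,0,3],"twist":0},{"hand":1,"translation":[107,0,3],"twist":0}]' 35
python3 -c "
from h import *; go([.547,-.117,.043],17.7)"
```

```text
t: 5.45
eef_pos: [0.5477, -0.1181, 0.0425]
tcp_rot: [0.979, 1.339, -0.979]
contact_force: [0.2, 0.6, 0.4]
grip_width: 0.0575
t 5.45 tcp [ 0.5477 -0.1181  0.0425] yaw 17.7 down [ 0. -0. -1.] F [0.2 0.6 0.4] w 0.0575
shift mm [-0.5 -0.4 -1.2] twist 0.0
```

```bash
python3 -m handwheel '[{"hand":1,"translation":[0,0,0],"twist":0},{"hand":1,"translation":[0,0,0],"twist":0},{"hand":1,"translation":[0,0,0],"twist":0},{"hand":1,"translation":[0,0,0],"twist":0},{"hand":1,"translation":[0,0,0],"twist":0},{"hand":1,"translation":[0,0,0],"twist":0},{"hand":1,"translation":[0,0,0],"twist":0},{"hand":1,"translation":[-3,0,0],"twist":0},{"hand":1,"translation":[-15,0,0],"twist":0},{"hand":1,"translation":[-30,0,0],"twist":0}]' 35
python3 -c "
from h import *; go([.51,.12,.163],-45)"
```

```text
t: 6.7
eef_pos: [0.5477, -0.1181, 0.0734]
tcp_rot: [0.979, 1.34, -0.979]
contact_force: [0.7, 0.0, 0.6]
grip_width: 0.0003
t 6.7 tcp [ 0.5477 -0.1181  0.0734] yaw 17.7 down [ 0. -0. -1.] F [0.7 0.  0.6] w 0.0003
shift mm [ -89.6   36.5 -238.2] twist 1.094
```

The jaws closed fully on nothing, so I'm looking.

Run:
```python
from h import *
go(None)
d=eyes.capture('wrist'); cv2.imwrite('pics/wr2.png',d['img']); 
for n in ['shelf','shelf_grip','shelf_hooks']:
    print(n,[(np.round(x['centre'],4).tolist(),round(x['conf'],2)) for x in models.spot_point('wrist',n)[:2]])
d=eyes.capture('top')
for n in ['shelf','shelf_grip','shelf_hooks']:
    print(n,[(np.round(x['centre'],4).tolist(),round(x['conf'],2)) for x in models.spot_point('top',n)[:2]])
```

```text
t 6.7 tcp [ 0.5477 -0.1181  0.0734] yaw 17.7 down [ 0. -0. -1.] F [0.7 0.  0.6] w 0.0003
shelf [([0.5355, -0.0776, -0.0013], 0.59), ([0.7443, -0.2031, 0.0003], 0.52)]
shelf_grip [([0.5479, -0.1182, 0.0439], 0.9)]
shelf_hooks [([0.5388, -0.0801, 0.0518], 0.82)]
shelf [([0.5367, -0.0756, -0.0009], 0.54)]
shelf_grip [([0.5362, -0.0802, -0.0024], 0.71), ([0.5889, 0.2047, 0.1504], 0.68)]
shelf_hooks [([0.5351, -0.0805, 0.0515], 0.95)]
```

View pics/wr2.png

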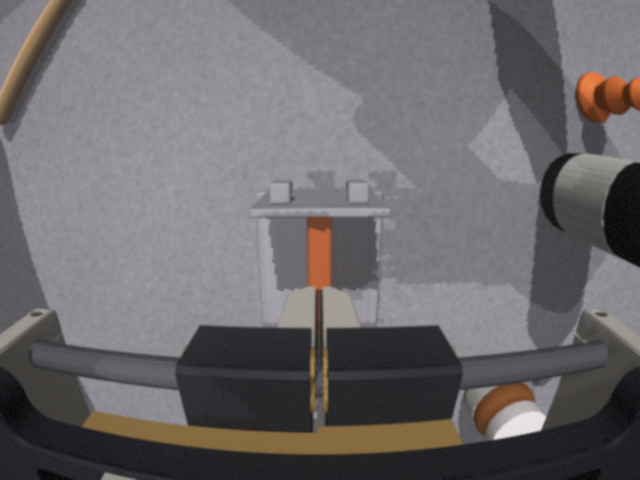

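The wrist picture shows the shelf unmoved and the closed fingertips at about row 290, where the calibration puts them near row 260. They look higher than the stated geometry. I'll check from the side camera.

Run:
```python
from h import *
s=arm.observe();d=eyes.capture('side'); im=d['img'].copy()
def pr(p):
    q=d['extrinsics'][:3,:3]@p+d['extrinsics'][:3,3]; return (d['fx']*q[0]/q[2]+d['cx'],d['fy']*q[1]/q[2]+d['cy'])
p=s['eef_pos']; tip=p-[0,0,.014]
u=pr(tip); print(u, pr(p))
x0,y0=int(u[0])-60,int(u[1])-60
c=cv2.resize(im[y0:y0+100,x0:x0+120],None,fx=6,fy=6,interpolation=cv2.INTER_CUBIC)
for h,col in [(-.014,(0,255,0)),(0,(255,0,0)),(.03,(0,0,255))]:
    q=pr(p+[0,0,h]); cv2.circle(c,(int((q[0]-x0)*6),int((q[1]-y0)*6)),4,col,-1)
cv2.imwrite('pics/side2.png',c)
w=eyes.capture('wrist'); print(w['cx'],w['cy'],w['fy'])
```

```text
(np.float64(314.0163043539658), np.float64(227.3880957196258)) (np.float64(314.059811014825), np.float64(222.4370636110426))
318.5382423791045 245.72747506858943 371.64829954431775
```

View pics/side2.png

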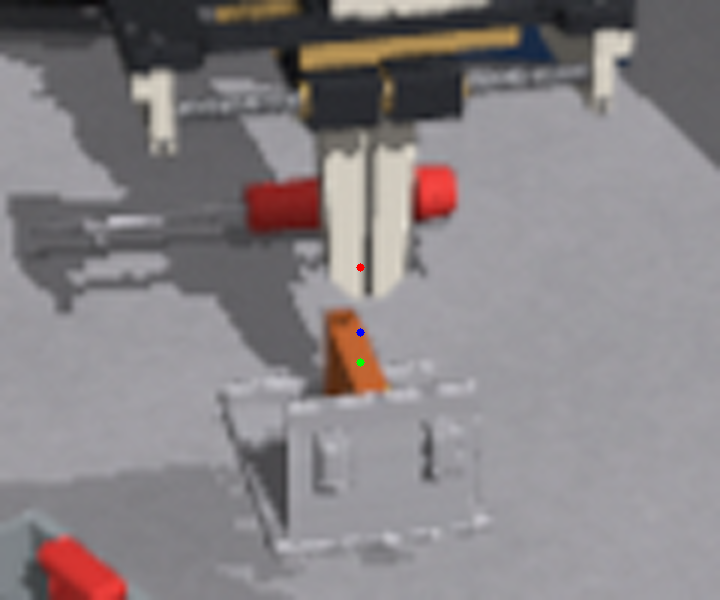

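The picture shows the real fingertips at crop row 297. The predicted tip (green) is at row 362, so the tips sit about 30 mm higher than the TCP reading implies and the jaws closed above the rib. I'll reopen, go about 63 mm lower and regrip.

```bash
python3 -m handwheel '[{"hand":0,"translation":[0,0,0],"twist":0},{"hand":0,"translation":[0,0,0],"twist":0},{"hand":0,"translation":[0,0,0],"twist":0},{"hand":0,"translation":[0,0,0],"twist":0},{"hand":0,"translation":[0,0,0],"twist":0},{"hand":0,"translation":[15,0,0],"twist":0},{"hand":0,"translation":[35,0,0],"twist":0},{"hand":0,"translation":[53,0,0],"twist":0},{"hand":0,"translation":[60,0,0],"twist":0},{"hand":0,"translation":[60,0,0],"twist":0}]' 35
python3 - <<'E'
from h import *
go(None)
s=arm.observe();d=eyes.capture('side'); im=d['img'].copy()
cv2.imwrite('pics/side3.png',cv2.resize(im[165:265,254:374],None,fx=5,fy=5,interpolation=cv2.INTER_CUBIC))
E
```

```text
t: 8.45
eef_pos: [0.5469, -0.1178, 0.0113]
tcp_rot: [0.978, 1.341, -0.979]
contact_force: [0.6, -0.7, -0.1]
grip_width: 0.0467
t 8.45 tcp [ 0.5469 -0.1178  0.0113] yaw 17.7 down [-0.002  0.001 -1.   ] F [ 0.6 -0.7 -0.1] w 0.0467
```

View pics/side3.png

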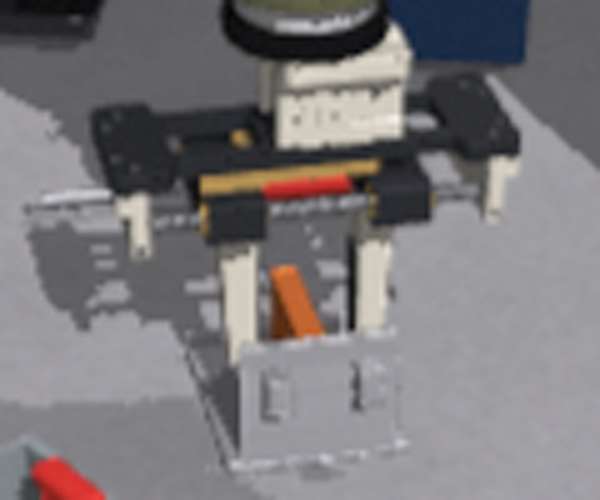

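The picture shows both fingers straddling the orange rib (fingers at x≈238 and 372, rib at 295). Closing.

```bash
python3 -m handwheel '[{"hand":1,"translation":[0,0,0],"twist":0},{"hand":1,"translation":[0,0,0],"twist":0},{"hand":1,"translation":[0,0,0],"twist":0},{"hand":1,"translation":[0,0,0],"twist":0},{"hand":1,"translation":[0,0,0],"twist":0},{"hand":1,"translation":[0,0,0],"twist":0},{"hand":1,"translation":[-3,0,0],"twist":0},{"hand":1,"translation":[-12,0,0],"twist":0},{"hand":1,"translation":[-25,0,0],"twist":0},{"hand":1,"translation":[-40,0,0],"twist":0}]' 45
python3 - <<'E'
from h import *
go(None)
for c in ['side','wrist','top']:
    d=eyes.capture(c); cv2.imwrite(f'pics/{c}4.png',d['img'])
    for n in ['shelf','shelf_grip','shelf_hooks']:
        print(c,n,[(np.round(x['centre'],4).tolist(),round(x['conf'],2)) for x in models.spot_point(c,n)[:2]])
E
```

```text
t: 9.75
eef_pos: [0.5478, -0.1181, 0.0535]
tcp_rot: [0.979, 1.339, -0.979]
contact_force: [0.1, 0.6, -1.9]
grip_width: 0.0138
t 9.75 tcp [ 0.5478 -0.1181  0.0535] yaw 17.7 down [ 0. -0. -1.] F [ 0.1  0.6 -1.9] w 0.0138
side shelf [([0.5341, -0.072, 0.041], 0.65)]
side shelf_grip [([0.5427, -0.1159, 0.0902], 0.9)]
side shelf_hooks [([0.5341, -0.0773, 0.0885], 0.91)]
wrist shelf [([0.5353, -0.0747, 0.0398], 0.63)]
wrist shelf_grip [([0.5476, -0.1161, 0.0849], 0.71)]
wrist shelf_hooks [([0.5381, -0.0752, 0.0922], 0.91)]
top shelf []
top shelf_grip []
top shelf_hooks [([0.535, -0.0806, 0.086], 0.7), ([0.589, 0.2024, 0.0028], 0.6)]
```

```bash
python3 -m handwheel '[{"hand":1,"translation":[-25,0,0],"twist":0},{"hand":1,"translation":[-50,2,-15],"twist":0.08},{"hand":1,"translation":[-70,7,-45],"twist":0.22},{"hand":1,"translation":[-74,12,-80],"twist":0.36},{"hand":1,"translation":[-74,17,-115],"twist":0.50},{"hand":1,"translation":[-74,22,-150],"twist":0.64},{"hand":1,"translation":[-74,27,-185],"twist":0.78},{"hand":1,"translation":[-74,33,-220],"twist":0.92},{"hand":1,"translation":[-74,36,-240],"twist":1.04},{"hand":1,"translation":[-74,37,-247],"twist":1.094}]' 45
python3 -m handwheel '[{"hand":1,"translation":[0,0,0],"twist":0},{"hand":1,"translation":[0,0,0],"twist":0},{"hand":1,"translation":[0,0,0],"twist":0},{"hand":1,"translation":[0,0,0],"twist":0},{"hand":1,"translation":[0,0,0],"twist":0},{"hand":1,"translation":[0,0,0],"twist":0},{"hand":1,"translation":[0,0,0],"twist":0},{"hand":1,"translation":[0,0,0],"twist":0},{"hand":1,"translation":[0,0,0],"twist":0},{"hand":1,"translation":[0,0,0],"twist":0}]'
python3 - <<'E'
from h import *
go([.5339,.1549,.127],-45)
d=eyes.capture('wrist'); cv2.imwrite('pics/wr5.png',d['img'])
for n in ['shelf','shelf_grip','shelf_hooks','slots','dock']:
    print(n,[(np.round(x['centre'],4).tolist(),round(x['conf'],2)) for x in models.spot_point('wrist',n)[:2]])
d=eyes.capture('top'); cv2.imwrite('pics/top5.png',d['img'])
E
```

```text
t: 11.6
eef_pos: [0.5074, 0.1299, 0.1262]
tcp_rot: [1.76, 0.729, -1.761]
contact_force: [0.5, -0.2, -2.9]
grip_width: 0.0133
t: 12.85
eef_pos: [0.5078, 0.1285, 0.1263]
tcp_rot: [1.76, 0.729, -1.76]
contact_force: [0.5, -0.4, -3.0]
grip_width: 0.0137
t 12.85 tcp [0.5078 0.1285 0.1263] yaw -44.98 down [ 0.  0. -1.] F [ 0.5 -0.4 -3. ] w 0.0137
shift mm [ -0.6  -0.2 -37.1] twist 0.0
shelf [([0.5382, 0.1581, 0.1151], 0.65)]
shelf_grip [([0.5106, 0.128, 0.1602], 0.76)]
shelf_hooks [([0.5398, 0.1579, 0.1668], 0.91)]
slots [([0.591, 0.2021, 0.1489], 0.67)]
dock [([0.5886, 0.2028, 0.0995], 0.77), ([0.5387, 0.1602, 0.1675], 0.42)]
```

View pics/wr5.png

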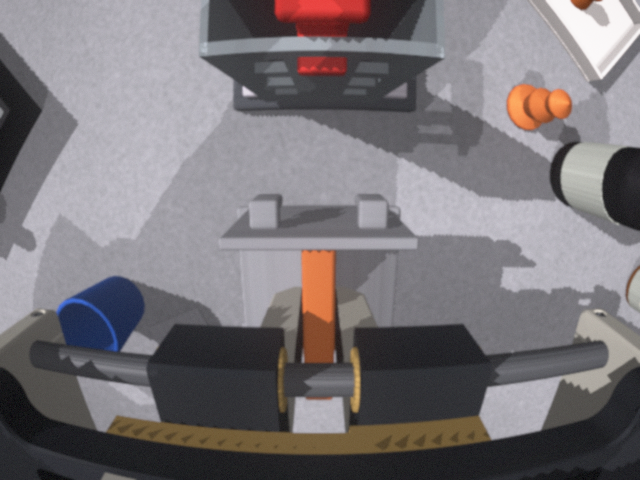

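The wrist picture shows the column's top front edge from x=202 to 442, the catch at about 323 and the slots at about 274 and 371. The shelf hooks are at 265 and 373 (mid 319). The column is therefore about 1 mm to tool +y, and I'll measure that more exactly.

Run:
```python
from h import *
s=arm.observe(); M=R.from_rotvec(s['tcp_rot']).as_matrix()
d=eyes.capture('wrist'); im=d['img'].astype(int); T=d['T_tool_cam']
def ray(u,v):
    x=np.array([u-d['cx'],v-d['cy']]); r=np.hypot(*x); th=r/d['fx']; c=np.r_[x/r*np.sin(th),np.cos(th)]
    return M@T[:3,:3]@c, s['eef_pos']+M@T[:3,3]
def at(u,v,z):
    r,o=ray(u,v); p=o+r*(z-o[2])/r[2]; return np.array([(p[0]+p[1]),(p[1]-p[0])])*.70711
m=(im[...,2]>110)&(im[...,1]<50)
for row in range(48,74,4):
    xs=np.nonzero(m[row])[0]; print(row,xs.min(),xs.max(),np.round(at((xs.min()+xs.max())/2,row,.18 if row<60 else .176)*1000,1))
g=cv2.cvtColor(d['img'],cv2.COLOR_BGR2GRAY).astype(float)
for row in (44,48):
    gr=np.abs(np.diff(cv2.GaussianBlur(g,(3,3),0)[row])); a=190+np.argmax(gr[190:225])+.5; b=425+np.argmax(gr[425:460])+.5; print('edge',a,b,at(a,row,.19)*1000,at(b,row,.19)*1000,(at(a,row,.19)+at(b,row,.19))*500)
# plate & hooks
print('plate',[np.round(at(x,242,.185)*1000,1) for x in (220,417)],'hooks',[np.round(at(x,197,.173)*1000,1) for x in (249.5,281,358.5,388)])
print('tcp',np.array([s['eef_pos'][0]+s['eef_pos'][1],s['eef_pos'][1]-s['eef_pos'][0]])*707.11)
for r in range(58,84,3): print(r,''.join('%4d'%x for x in g[r,250:400:3]))
```

```text
Traceback (most recent call last):
ValueError: zero-size array to reduction operation minimum which has no identity
```

Run:
```python
from h import *
s=arm.observe(); M=R.from_rotvec(s['tcp_rot']).as_matrix()
d=eyes.capture('wrist'); im=d['img'].astype(int); T=d['T_tool_cam']
def ray(u,v):
    x=np.array([u-d['cx'],v-d['cy']]); r=np.hypot(*x); th=r/d['fx']; c=np.r_[x/r*np.sin(th),np.cos(th)]
    return M@T[:3,:3]@c, s['eef_pos']+M@T[:3,3]
def at(u,v,z):
    r,o=ray(u,v); p=o+r*(z-o[2])/r[2]; return np.array([(p[0]+p[1]),(p[1]-p[0])])*.70711
m=(im[...,2]>90)&(im[...,1]<60)
for row in range(54,74,3):
    xs=np.nonzero(m[row,250:400])[0]+250
    if len(xs): print(row,xs.min(),xs.max(),np.round(at((xs.min()+xs.max())/2,row,.18 if row<66 else .176)*1000,1))
g=cv2.cvtColor(d['img'],cv2.COLOR_BGR2GRAY).astype(float)
for row in (44,48):
    gr=np.abs(np.diff(cv2.GaussianBlur(g,(3,3),0)[row])); a=190+np.argmax(gr[190:225])+.5; b=425+np.argmax(gr[425:460])+.5; print('edge',a,b,at(a,row,.19)*1000,at(b,row,.19)*1000,(at(a,row,.19)+at(b,row,.19))*500)
print('plate',[np.round(at(x,242,.185)*1000,1) for x in (220,417)],'hooks',[np.round(at(x,197,.173)*1000,1) for x in (249.5,281,358.5,388)])
print('tcp',np.array([s['eef_pos'][0]+s['eef_pos'][1],s['eef_pos'][1]-s['eef_pos'][0]])*707.11)
for r in (66,69,80,83): print(r,[int(x) for x in g[r,250:400:2]])
```

```text
57 299 344 [ 559.2 -269. ]
60 297 346 [ 558. -269.]
63 297 346 [ 556.9 -269. ]
66 297 346 [ 556.6 -269. ]
69 298 346 [ 555.4 -269.2]
72 298 344 [ 554.2 -268.8]
edge 207.5 444.5 [ 563.74415209 -229.71347872] [ 564.34373977 -311.5729911 ] [ 564.04394593 -270.64323491]
edge 206.5 441.5 [ 562.28725378 -229.38218191] [ 562.70111912 -310.41432275] [ 562.49418645 -269.89825233]
plate [array([ 491.5, -230.9]), array([ 491.5, -304.8])] hooks [array([ 506.4, -240.8]), array([ 506.3, -253.2]), array([ 506.3, -283.4]), array([ 506.4, -295.1])]
tcp [ 449.97207103 -268.22937341]
66 [65, 66, 75, 89, 90, 90, 90, 92, 95, 97, 109, 119, 116, 118, 118, 116, 115, 115, 87, 70, 71, 72, 73, 74, 77, 85, 102, 99, 91, 87, 90, 100, 102, 84, 74, 72, 72, 79, 75, 73, 72, 69, 76, 73, 73, 70, 68, 62, 59, 62, 60, 61, 59, 63, 83, 86, 90, 87, 90, 91, 91, 91, 92, 89, 88, 91, 92, 90, 85, 75, 63, 62, 62, 61, 60]
69 [66, 64, 76, 89, 89, 90, 91, 92, 105, 115, 115, 117, 117, 119, 118, 116, 116, 114, 105, 80, 65, 74, 76, 78, 83, 105, 115, 119, 111, 101, 103, 109, 104, 92, 79, 75, 93, 98, 91, 80, 74, 85, 97, 92, 82, 67, 73, 73, 58, 54, 62, 64, 60, 79, 85, 91, 92, 93, 88, 90, 90, 92, 90, 88, 88, 88, 89, 91, 88, 74, 62, 66, 63, 61, 63]
80 [66, 67, 68, 66, 65, 65, 66, 62, 71, 92, 105, 115, 116, 116, 118, 118, 117, 118, 112, 116, 113, 91, 72, 70, 73, 66, 76, 71, 73, 72, 66, 60, 62, 63, 63, 59, 57, 61, 60, 62, 63, 60, 63, 60, 60, 57, 60, 60, 61, 63, 78, 88, 90, 89, 89, 90, 89, 91, 90, 93, 89, 88, 81, 68, 83, 80, 61, 61, 60, 58, 58, 59, 63, 61, 62]
83 [67, 65, 68, 65, 67, 64, 68, 63, 74, 103, 117, 113, 115, 117, 117, 115, 118, 115, 120, 117, 117, 110, 82, 74, 72, 72, 74, 71, 71, 74, 71, 69, 68, 64, 60, 61, 63, 61, 56, 61, 66, 63, 61, 62, 62, 57, 61, 60, 64, 70, 84, 90, 92, 90, 90, 92, 92, 90, 90, 90, 90, 93, 79, 60, 65, 60, 62, 64, 60, 59, 61, 61, 60, 61, 61]
```

```bash
python3 -m handwheel '[{"hand":1,"translation":[0,0.5,-5],"twist":0},{"hand":1,"translation":[0,1,-13],"twist":0},{"hand":1,"translation":[0,1,-22],"twist":0},{"hand":1,"translation":[0,1,-30],"twist":0},{"hand":1,"translation":[0,1,-37],"twist":0},{"hand":1,"translation":[0,1,-42],"twist":0},{"hand":1,"translation":[0,1,-45],"twist":0},{"hand":1,"translation":[0,1,-46],"twist":0},{"hand":1,"translation":[0,1,-46],"twist":0},{"hand":1,"translation":[0,1,-46],"twist":0}]'
python3 - <<'E'
from h import *
go(None)
s=arm.observe(); print(np.array([s['eef_pos'][0]+s['eef_pos'][1],s['eef_pos'][1]-s['eef_pos'][0]])*707.11)
d=eyes.capture('wrist'); cv2.imwrite('pics/wr6.png',cv2.resize(d['img'][20:280,170:470],None,fx=2.3,fy=2.3,interpolation=cv2.INTER_CUBIC))
E
```

```text
t: 14.55
eef_pos: [0.5409, 0.1602, 0.1263]
tcp_rot: [1.76, 0.729, -1.76]
contact_force: [0.0, 0.2, -2.7]
grip_width: 0.0136
t 14.55 tcp [0.5409 0.1602 0.1263] yaw -44.99 down [-0. -0. -1.] F [ 0.   0.2 -2.7] w 0.0136
[ 495.78910411 -269.23037069]
```

View pics/wr6.png

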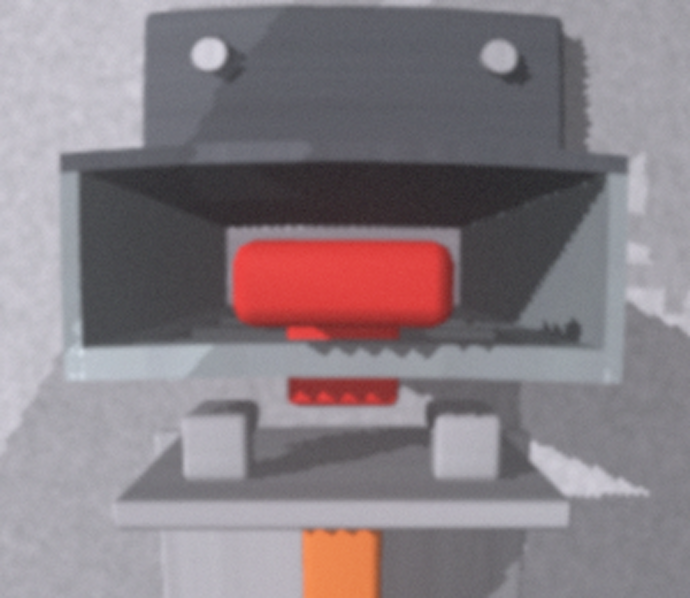

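The wrist picture shows the catch (mid x≈343), column (343), plate (342) and hooks (341) aligned within about 0.4 mm. I advance slowly, feeling for contact.

```bash
python3 -m handwheel '[{"hand":1,"translation":[0,0.3,-1.5],"twist":0},{"hand":1,"translation":[0,0.3,-3],"twist":0},{"hand":1,"translation":[0,0.3,-4],"twist":0},{"hand":1,"translation":[0,0.3,-5],"twist":0},{"hand":1,"translation":[0,0.3,-6],"twist":0},{"hand":1,"translation":[0,0.3,-7],"twist":0},{"hand":1,"translation":[0,0.3,-8],"twist":0},{"hand":1,"translation":[0,0.3,-9],"twist":0},{"hand":1,"translation":[0,0.3,-9],"twist":0},{"hand":1,"translation":[0,0.3,-9],"twist":0}]'
cat >> h.py <<'E'
def uv():
    s=arm.observe(); p=s['eef_pos']; f=s['contact_force']; q=.70711
    print('t %.2f u %.1f v %.1f z %.1f mm | Fu %.1f Fv %.1f Fz %.1f w %.4f'%(s['t'],(p[0]+p[1])*q*1e3,(p[1]-p[0])*q*1e3,p[2]*1e3,(f[0]+f[1])*q,(f[1]-f[0])*q,f[2],s['grip_width']),'M',np.round(s['moment'],2))
E
python3 -c "
from h import *; uv()"
```

```text
t: 15.85
eef_pos: [0.5476, 0.1665, 0.1263]
tcp_rot: [1.76, 0.729, -1.76]
contact_force: [0.1, -0.1, -2.7]
grip_width: 0.0137
t 15.85 u 504.9 v -269.5 z 126.3 mm | Fu 0.1 Fv -0.1 Fz -2.7 w 0.0137 M [-0.08  0.14 -0.01]
```

```bash
python3 -m handwheel '[{"hand":1,"translation":[0,0,-0.7],"twist":0},{"hand":1,"translation":[0,0,-1.4],"twist":0},{"hand":1,"translation":[0,0,-2],"twist":0},{"hand":1,"translation":[0,0,-2.6],"twist":0},{"hand":1,"translation":[0,0,-3.2],"twist":0},{"hand":1,"translation":[0,0,-3.8],"twist":0},{"hand":1,"translation":[0,0,-4.4],"twist":0},{"hand":1,"translation":[0,0,-5],"twist":0},{"hand":1,"translation":[0,0,-5],"twist":0},{"hand":1,"translation":[0,0,-5],"twist":0}]'
python3 -c "
from h import *; uv()"
```

```text
t: 17.1
eef_pos: [0.5511, 0.17, 0.1264]
tcp_rot: [1.76, 0.729, -1.76]
contact_force: [0.3, 0.0, -2.4]
grip_width: 0.0138
t 17.10 u 509.9 v -269.5 z 126.4 mm | Fu 0.2 Fv -0.2 Fz -2.4 w 0.0138 M [-0.08  0.09 -0.01]
```

```bash
python3 -m handwheel '[{"hand":1,"translation":[0,0,-0.5],"twist":0},{"hand":1,"translation":[0,0,-1],"twist":0},{"hand":1,"translation":[0,0,-1.5],"twist":0},{"hand":1,"translation":[0,0,-2],"twist":0},{"hand":1,"translation":[0,0,-2.5],"twist":0},{"hand":1,"translation":[0,0,-3],"twist":0},{"hand":1,"translation":[0,0,-3.5],"twist":0},{"hand":1,"translation":[0,0,-4],"twist":0},{"hand":1,"translation":[0,0,-4],"twist":0},{"hand":1,"translation":[0,0,-4],"twist":0}]'
python3 -c "
from h import *; uv()"
```

```text
t: 18.35
eef_pos: [0.5538, 0.1727, 0.1262]
tcp_rot: [1.759, 0.729, -1.76]
contact_force: [-5.6, -3.9, -1.2]
grip_width: 0.0134
t 18.35 u 513.7 v -269.5 z 126.2 mm | Fu -6.7 Fv 1.2 Fz -1.2 w 0.0134 M [-0.64  0.7   0.02]
```

```bash
python3 -m handwheel '[{"hand":1,"translation":[0,0,-0.3],"twist":0},{"hand":1,"translation":[0,0,-0.6],"twist":0},{"hand":1,"translation":[0,0,-0.9],"twist":0},{"hand":1,"translation":[0,0,-1.2],"twist":0},{"hand":1,"translation":[0,0,-1.5],"twist":0},{"hand":1,"translation":[0,0,-1.5],"twist":0},{"hand":1,"translation":[0,0,-1.5],"twist":0},{"hand":1,"translation":[0,0,-1.5],"twist":0},{"hand":1,"translation":[0,0,-1.5],"twist":0},{"hand":1,"translation":[0,0,-1.5],"twist":0}]'
python3 - <<'E'
from h import *
uv()
d=eyes.capture('wrist'); w=d['img'][20:280,170:470]
e=eyes.capture('side'); a=e['img'][235:355,190:310]
out=np.zeros((520,800,3),np.uint8); out[:347,:400]=cv2.resize(w,(400,347),interpolation=cv2.INTER_CUBIC); out[:400,400:]=cv2.resize(a,(400,400),interpolation=cv2.INTER_CUBIC)
cv2.imwrite('pics/c7.png',out)
E
```

```text
t: 19.6
eef_pos: [0.5547, 0.1736, 0.1262]
tcp_rot: [1.759, 0.729, -1.761]
contact_force: [-3.8, -3.7, -0.0]
grip_width: 0.0135
t 19.60 u 515.0 v -269.5 z 126.2 mm | Fu -5.3 Fv 0.1 Fz -0.0 w 0.0135 M [-0.66  0.74 -0.03]
```

View pics/c7.png

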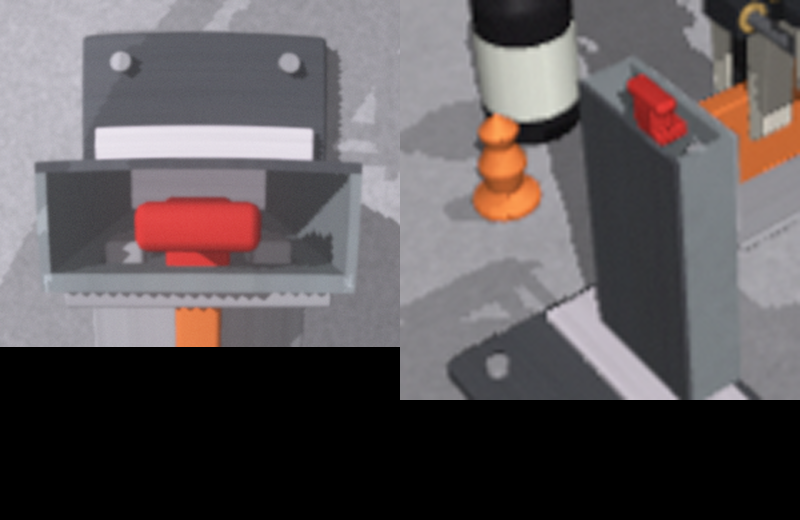

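The picture shows both hooks inside the hollow column, at about (125,252) and (272,252), with the catch being pushed in. I'll ease on to the face.

```bash
python3 -m handwheel '[{"hand":1,"translation":[0,0,-0.3],"twist":0},{"hand":1,"translation":[0,0,-0.6],"twist":0},{"hand":1,"translation":[0,0,-0.9],"twist":0},{"hand":1,"translation":[0,0,-1.2],"twist":0},{"hand":1,"translation":[0,0,-1.2],"twist":0},{"hand":1,"translation":[0,0,-1.2],"twist":0},{"hand":1,"translation":[0,0,-1.2],"twist":0},{"hand":1,"translation":[0,0,-1.2],"twist":0},{"hand":1,"translation":[0,0,-1.2],"twist":0},{"hand":1,"translation":[0,0,-1.2],"twist":0}]'
python3 -c "
from h import *; uv()"
```

```text
t: 20.95
eef_pos: [0.5555, 0.1744, 0.1262]
tcp_rot: [1.759, 0.729, -1.761]
contact_force: [-5.6, -4.5, 0.8]
grip_width: 0.0137
t 20.95 u 516.1 v -269.5 z 126.2 mm | Fu -7.1 Fv 0.8 Fz 0.8 w 0.0137 M [-0.72  0.85 -0.03]
```

```bash
python3 -m handwheel '[{"hand":1,"translation":[0,0,-0.3],"twist":0},{"hand":1,"translation":[0,0,-0.6],"twist":0},{"hand":1,"translation":[0,0,-0.9],"twist":0},{"hand":1,"translation":[0,0,-1.0],"twist":0},{"hand":1,"translation":[0,0,-1.0],"twist":0},{"hand":1,"translation":[0,0,-1.0],"twist":0},{"hand":1,"translation":[0,0,-1.0],"twist":0},{"hand":1,"translation":[0,0,-1.0],"twist":0},{"hand":1,"translation":[0,0,-1.0],"twist":0},{"hand":1,"translation":[0,0,-1.0],"twist":0}]'
python3 -c "
from h import *; uv()"
```

```text
t: 22.2
eef_pos: [0.5556, 0.1746, 0.1262]
tcp_rot: [1.757, 0.729, -1.762]
contact_force: [-8.5, -7.2, 3.7]
grip_width: 0.014
t 22.20 u 516.4 v -269.4 z 126.2 mm | Fu -11.0 Fv 0.9 Fz 3.7 w 0.0140 M [-1.13  1.47 -0.09]
```

At the face: Fu is rising and motion has stopped. Now down.

```bash
python3 -m handwheel '[{"hand":1,"translation":[1,0,0.3],"twist":0},{"hand":1,"translation":[2,0,0.3],"twist":0},{"hand":1,"translation":[3,0,0.3],"twist":0},{"hand":1,"translation":[4,0,0.3],"twist":0},{"hand":1,"translation":[5,0,0.3],"twist":0},{"hand":1,"translation":[6,0,0.3],"twist":0},{"hand":1,"translation":[7,0,0.3],"twist":0},{"hand":1,"translation":[8,0,0.3],"twist":0},{"hand":1,"translation":[8,0,0.3],"twist":0},{"hand":1,"translation":[8,0,0.3],"twist":0}]'
python3 -c "
from h import *; uv()"
```

```text
t: 23.45
eef_pos: [0.5558, 0.1744, 0.1182]
tcp_rot: [1.758, 0.728, -1.761]
contact_force: [-7.4, -6.1, 0.8]
grip_width: 0.0138
t 23.45 u 516.3 v -269.7 z 118.2 mm | Fu -9.6 Fv 0.9 Fz 0.8 w 0.0138 M [-1.09  1.09 -0.1 ]
```

```bash
python3 -m handwheel '[{"hand":1,"translation":[1,0,0],"twist":0},{"hand":1,"translation":[2,0,0],"twist":0},{"hand":1,"translation":[3,0,0],"twist":0},{"hand":1,"translation":[4,0,0],"twist":0},{"hand":1,"translation":[4.5,0,0],"twist":0},{"hand":1,"translation":[5,0,0],"twist":0},{"hand":1,"translation":[5.5,0,0],"twist":0},{"hand":1,"translation":[5.5,0,0],"twist":0},{"hand":1,"translation":[5.5,0,0],"twist":0},{"hand":1,"translation":[5.5,0,0],"twist":0}]'
python3 -c "
from h import *; uv()"
```

```text
t: 24.7
eef_pos: [0.5558, 0.1745, 0.1127]
tcp_rot: [1.758, 0.728, -1.761]
contact_force: [-6.3, -7.0, 1.5]
grip_width: 0.0139
t 24.70 u 516.4 v -269.6 z 112.7 mm | Fu -9.4 Fv -0.5 Fz 1.5 w 0.0139 M [-1.13  1.04 -0.13]
```

```bash
python3 -m handwheel '[{"hand":1,"translation":[0.4,0,0],"twist":0},{"hand":1,"translation":[0.8,0,0],"twist":0},{"hand":1,"translation":[1.2,0,0],"twist":0},{"hand":1,"translation":[1.5,0,0],"twist":0},{"hand":1,"translation":[1.5,0,0],"twist":0},{"hand":1,"translation":[1.5,0,0],"twist":0},{"hand":1,"translation":[1.5,0,0],"twist":0},{"hand":1,"translation":[1.5,0,0],"twist":0},{"hand":1,"translation":[1.5,0,0],"twist":0},{"hand":1,"translation":[1.5,0,0],"twist":0}]'
python3 -c "
from h import *; uv()"
```

```text
t: 25.95
eef_pos: [0.5559, 0.1745, 0.1126]
tcp_rot: [1.758, 0.728, -1.761]
contact_force: [-11.0, -8.8, 9.8]
grip_width: 0.0136
t 25.95 u 516.4 v -269.7 z 112.6 mm | Fu -14.0 Fv 1.6 Fz 9.8 w 0.0136 M [-1.34  1.98 -0.07]
```

```bash
python3 -m handwheel '[{"hand":1,"translation":[0.3,0,0.2],"twist":0},{"hand":1,"translation":[0.5,0,0.4],"twist":0},{"hand":1,"translation":[0.5,0,0.6],"twist":0},{"hand":1,"translation":[0.5,0,0.6],"twist":0},{"hand":1,"translation":[0.5,0,0.6],"twist":0},{"hand":1,"translation":[0.5,0,0.6],"twist":0},{"hand":1,"translation":[0.5,0,0.6],"twist":0},{"hand":1,"translation":[0.5,0,0.6],"twist":0},{"hand":1,"translation":[0.5,0,0.6],"twist":0},{"hand":1,"translation":[0.5,0,0.6],"twist":0}]'
python3 - <<'E'
from h import *
uv()
d=eyes.capture('wrist'); w=d['img'][60:290,190:450]
e=eyes.capture('top'); a=e['img'][150:260,155:265]
out=np.zeros((460,800,3),np.uint8); out[:442,:500]=cv2.resize(w,(500,442),interpolation=cv2.INTER_CUBIC); out[:300,500:]=cv2.resize(a,(300,300),interpolation=cv2.INTER_CUBIC)
cv2.imwrite('pics/c8.png',out)
E
```

```text
t: 27.2
eef_pos: [0.5559, 0.1744, 0.1125]
tcp_rot: [1.76, 0.728, -1.76]
contact_force: [-10.4, -6.6, 12.5]
grip_width: 0.0137
t 27.20 u 516.5 v -269.8 z 112.5 mm | Fu -12.1 Fv 2.7 Fz 12.5 w 0.0137 M [-1.09  1.9  -0.09]
```

View pics/c8.png

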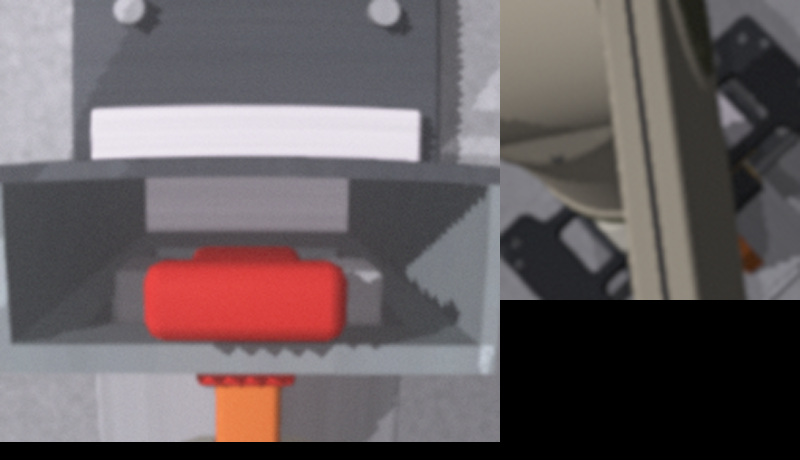

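The picture shows the red nose at about (245,380), sprung out over the back plate, and the thumb piece forward again. The tabs stopped hard at z 112.5. I'll relieve the pressure, then release.

```bash
python3 -m handwheel '[{"hand":1,"translation":[-0.7,0,0.4],"twist":0},{"hand":1,"translation":[-1.5,0,0.7],"twist":0},{"hand":1,"translation":[-1.5,0,0.7],"twist":0},{"hand":0,"translation":[-1.5,0,0.7],"twist":0},{"hand":0,"translation":[-1.5,0,0.7],"twist":0},{"hand":0,"translation":[-1.5,0,0.7],"twist":0},{"hand":0,"translation":[-1.5,0,0.7],"twist":0},{"hand":0,"translation":[-1.5,0,0.7],"twist":0},{"hand":0,"translation":[-1.5,0,0.7],"twist":0},{"hand":0,"translation":[-1.5,0,0.7],"twist":0}]'
python3 -c "
from h import *; uv()"
```

```text
t: 28.55
eef_pos: [0.5555, 0.1743, 0.1123]
tcp_rot: [1.76, 0.729, -1.76]
contact_force: [0.8, 0.0, 1.1]
grip_width: 0.0466
t 28.55 u 516.0 v -269.5 z 112.3 mm | Fu 0.6 Fv -0.5 Fz 1.1 w 0.0466 M [-0.11  0.09  0.05]
```

Free of load. Straight up, then back.

```bash
python3 -m handwheel '[{"hand":0,"translation":[-5,0,0],"twist":0},{"hand":0,"translation":[-15,0,0],"twist":0},{"hand":0,"translation":[-30,0,0],"twist":0},{"hand":0,"translation":[-48,0,0],"twist":0},{"hand":0,"translation":[-66,0,0],"twist":0},{"hand":0,"translation":[-84,0,10],"twist":0},{"hand":0,"translation":[-100,0,30],"twist":0},{"hand":0,"translation":[-110,0,55],"twist":0},{"hand":0,"translation":[-115,0,80],"twist":0},{"hand":0,"translation":[-115,0,100],"twist":0}]'
python3 -m handwheel '[{"hand":0,"translation":[0,20,20],"twist":0},{"hand":0,"translation":[0,50,50],"twist":0},{"hand":0,"translation":[0,80,70],"twist":0},{"hand":0,"translation":[0,110,80],"twist":0},{"hand":0,"translation":[0,140,80],"twist":0},{"hand":0,"translation":[0,160,80],"twist":0},{"hand":0,"translation":[0,160,80],"twist":0},{"hand":0,"translation":[0,160,80],"twist":0},{"hand":0,"translation":[0,160,80],"twist":0},{"hand":0,"translation":[0,160,80],"twist":0}]'
python3 - <<'E'
from h import *
uv()
for c in ['side','top']:
    d=eyes.capture(c); cv2.imwrite(f'pics/{c}9.png',d['img'])
    for n in ['shelf','dock','shelf_hooks','slots','resin','cup','figure','jar']:
        print(c,n,[(np.round(x['centre'],4).tolist(),round(x['conf'],2)) for x in models.spot_point(c,n)[:1]])
a=cv2.imread('pics/top9.png')[140:270,145:285]; b=cv2.imread('pics/side9.png')[220:400,180:330]
out=np.zeros((480,800,3),np.uint8); out[:371,:400]=cv2.resize(a,(400,371),interpolation=cv2.INTER_CUBIC); out[:480,400:]=cv2.resize(b,(400,480),interpolation=cv2.INTER_CUBIC)
cv2.imwrite('pics/c9.png',out)
E
```

```text
t: 29.8
eef_pos: [0.4842, 0.1027, 0.2289]
tcp_rot: [1.761, 0.728, -1.758]
contact_force: [-0.3, 0.9, -0.1]
grip_width: 0.0463
t: 31.05
eef_pos: [0.5411, -0.0656, 0.2276]
tcp_rot: [1.759, 0.73, -1.759]
contact_force: [-1.3, -0.4, 0.6]
grip_width: 0.0466
t 31.05 u 336.3 v -429.0 z 227.6 mm | Fu -1.1 Fv 0.6 Fz 0.6 w 0.0466 M [-0.04  0.09  0.01]
side shelf []
side dock [([0.5881, 0.2041, 0.0986], 0.6)]
side shelf_hooks [([0.5849, 0.2051, 0.1469], 0.89)]
side slots [([0.5875, 0.2008, 0.1499], 0.66)]
side resin [([0.7275, -0.0079, 0.0016], 0.71)]
side cup [([0.3132, 0.222, 0.0005], 0.79)]
side figure [([0.727, 0.0818, -0.0044], 0.73)]
side jar [([0.7479, -0.199, 0.0008], 0.73)]
top shelf [([0.5854, 0.2017, 0.0974], 0.78)]
top dock [([0.5941, 0.2, 0.1013], 0.9)]
top shelf_hooks [([0.7325, -0.0087, 0.0015], 0.64)]
top slots [([0.5865, 0.2024, 0.1525], 0.97)]
top resin [([0.7332, -0.0096, -0.0028], 0.61)]
top cup [([0.3119, 0.2192, 0.0065], 0.9)]
top figure [([0.7276, 0.0825, 0.0009], 0.84)]
top jar []
```

View pics/c9.png

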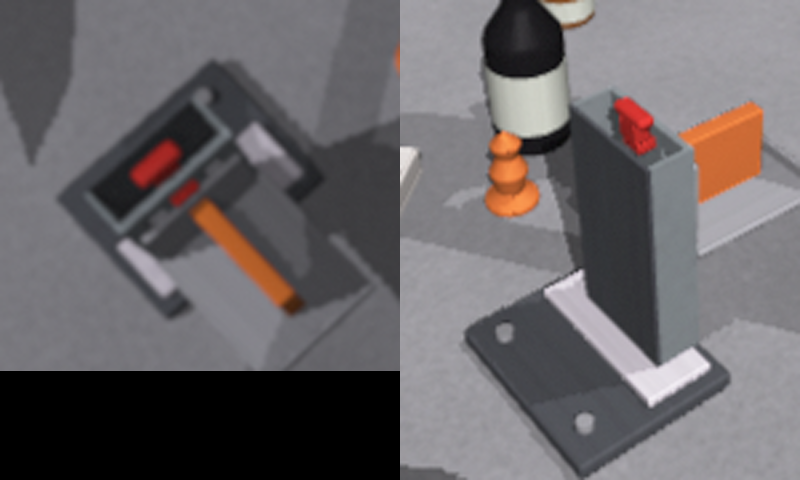

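The picture shows the shelf hanging level on the column, with the red nose (top view, about (185,192)) out over the back plate. The bystanders have not moved and the arm is clear, so I'm handing in.

```bash
python3 -c "
from h import *; print(arm.finish_job())"
```

```text
the job is handed in; nothing more can be done
None
```

The drip shelf is hanging on the upright's top pair of slots, fully home, with the red catch sprung out over its back plate. I handed in at about 31 s of robot time.

- **Grasp:** the first grip closed on air, because the real fingertips sit about 30 mm higher than the stated tool geometry puts them. I confirmed this from the side camera, went lower and gripped the rib (opening 13.8 mm). The shelf had not moved.
- **Hooking:** the wrist camera showed the shelf about 1 mm to one side of the column, so I shifted it over and eased it on. The wrist camera then showed both hooks inside the hollow column, and the push force matched the catch (5–7 N) before the plate reached the face.
- **Pressing down:** I pressed until the tabs stopped hard at TCP z 112.5 mm. The wrist force was about 12 N vertically and peaked at about 14 N sideways in the readings taken after each move.
- **Last checks:**
  - The red nose shows out over the plate in the wrist view before release and in the top view afterwards.
  - The networks put the shelf within about 3 mm of the dock height (z 97 from the top camera, with about 4 mm accuracy).
  - The bottle, cup and figure are where they were to within the networks' error, and so is the jar in the side view.
- **Checks that failed or disagreed:** the top camera missed the jar and placed the shelf hooks on the bottle, and the side camera did not report the shelf. I took these as detector misses, since the pictures show everything in place.

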